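Secure the lenses and present the hidden filter plate

TASK

At the microscope's filter station, first take the keeper bar off the white cover by swinging it by its red pin, over the back of the station, until it clicks fully shut in its detent above the two lenses. Then lift the white cover by its black fin, leave it standing fully open, draw the filter plate straight up out of its slot by the orange tab, and finish while still holding the plate upright and still in the gripper, its lower edge about 10 cm above the centre of the round white light pad. Keep the bar shut and leave everything else where it is.

Things in the scene. Friction and masses are not known exactly. Their poses are not given: they have to be found in the camera images.
- kit: filter station, fixed, yaw varies: aluminium base 200 x 280 x 15 mm. Origin: centre of its underside; x away from the robot at yaw 0, y left, z up. Right half (-y): grey housing 110 x 110 mm centred at y -70, flat deck at z 60, hidden under the white cover. Left half: blue tray with two lenses at x -20, y 38 and 76. Pivot post of the bar at x -20, y 0; black detent post at x -18, y 110, top z 95
- bar (a joint): angle (rad) of the keeper bar, a round steel bar 10 mm thick, 122 mm long. 0 = fully shut, pointing to the station's +y above the lenses; 1.57 = pointing to its +x (back); 2.85 = limit, across the white cover. Closing is counterclockwise seen from above. Stays where left, under 1 N at the pin; at about 0.14 it meets a sprung brass nub (2 N to pass) that then keeps it shut (below 0.05)
- bar_pin (a point): top centre of the upright red grip pin near the bar's free end: 14 mm diameter, standing 32 mm clear above the bar, 104 mm from the pivot axis, its top 149 mm above the table
- bar_pivot (a point): point on the bar's upright pivot axis, at the bar's mid height (108 mm above the table). The shut bar lies against a black stop on the robot's side of the detent post, 113 mm high
- flap (a joint): angle of the white cover (rad): 0 = shut, grows as its robot-side edge is lifted up and away from the robot, 1.57 = upright, stop at 1.85 = fully open. Stiff friction hinge: it stays where left, lifting takes about 1.5 to 2 N at the fin
- flap_fin (a point): top centre of the black fin on the cover: 24 long (station x), 10 thick (station y), 33 mm tall, to pinch across its thickness; turns with the cover. Shut: its top is 132 mm above the table, 88 mm on the robot's side of the hinge and 72 mm above it. The cover is a hollow hood 105 (x) x 110 (y) mm, walls 4 mm, its top at 99 mm when shut
- flap_hinge (a point): middle of the cover's hinge line, at the far edge of the housing at deck height (60 mm); the line runs along the station's y
- plate: loose filter plate, black, 64 (x) x 8 (y) x 42 (z) mm, about 60 g, round green window, orange tab on top; stands upright in a 68 x 12 mm slot in the housing under the cover (station x -5, y -70, slot floor z 20), 40 mm deep in it with 2 mm of play. Origin: centre of its lower edge; z up along the plate, y across its thickness; yaw as the station's at the start
- plate_tab (a point): top centre of the plate's orange tab, 70 mm above the plate's lower edge: tab 30 long (plate x) x 10 thick (plate y) x 28 mm tall, to be pinched across its thickness
- pad: round light pad, fixed to the table: black disc 100 mm across with a white centre 84 mm across, 10 mm high. Origin: centre of its underside. It stands to the left or to the right of the station
- tipbox: loose bystander: box of pipette tips, blue with clear top, 80 x 110 x 62 mm, origin: centre of its underside; on the other side of the station from the pad
- lens_a: loose bystander: brass objective lens, 30 mm diameter, 60 mm tall, upright in one of the tray's two 34 mm pockets (rim z 60 mm), its top at 95 mm; origin: centre of its underside
- lens_b: loose bystander: steel objective lens, same size, in the other pocket; origin: centre of its underside
- oil: loose bystander: amber bottle, 36 mm diameter, 75 mm tall, origin: centre of its underside
- dish: loose bystander: glass dish 86 mm across, 16 mm tall, origin: centre of its underside
- beaker: loose bystander: glass beaker 70 mm across, 85 mm tall, origin: centre of its underside
- driver: loose bystander: screwdriver lying on the table, yellow handle, origin on its underside
Mind the look-alikes: they are no part of the job. What is shaped like the pad but purple, turquoise or yellow is not meant.

How it is judged (in metres and radians):
On the way, in this order (a step that is already met when the one before it is completed fails the run):
1. the keeper bar is fully shut in its detent over the lenses (value of joint bar below 0.06 rad), for 0.2 s.
2. the white cover has been lifted open (value of joint flap above 1.4 rad), for 0.2 s.
3. the filter plate is drawn out of its slot in the gripper (z of plate in the frame of kit above 0.07 m and contact force between the fingers and plate above 0.5 N), for 0.2 s.
At the end, for the whole second after the job is handed in: Bar shut (below 0.06 rad), cover open (above 1.4 rad); the gripper holds the plate upright (within 0.2 rad) and still (under 20 mm/s), lower edge 60 to 170 mm above the table, middle within 30 mm of the pad's centre seen from above, touching neither pad nor tip box (value of joint bar below 0.06 rad and value of joint flap above 1.4 rad and contact force between the fingers and plate above 0.5 N and horizontal distance between plate and pad below 0.03 m and height (world z) of plate between 0.06 and 0.17 m and angle between plate's own z axis and vertical below 0.2 rad and linear speed of plate below 0.02 m/s and contact force between plate and tipbox below 0.1 N and contact force between plate and pad below 0.1 N); the arm keeps its last pose, push and grip.
It fails at once if the cover is lifted while the keeper bar is not shut (value of joint flap above 0.3 rad and value of joint bar above 0.1 rad).
It fails at once if a bystander is moved by more than 25 mm (distance of any of lens_a, lens_b, tipbox, oil, dish, beaker, driver from where it was at the start of the episode above 0.025 m).
It also fails if it takes over 72 s, if anything falls off the work surface, if the arm or the gripper's body presses on something with over 40 N, if the wrist force passes 120 N, or if a joint passes its speed limit or range.

ROBOT

A 6-joint arm with a two-finger parallel gripper is mounted at the origin on the work surface. World frame = base frame: x ahead of the robot, y to its left, z up, the work surface at z = 0. Lengths are in m, angles in degrees, forces in N, time in s.
With the tool pointing down it reaches from about 0.35 to 1 m from the base axis. Payload 7.1 kg.
Tool frame: the origin (TCP) lies at the very end of the fingers, on their centre line; the grasp point (between the pads) lies 19 mm behind it (env.pinch_z is the distance from the TCP to the grasp point, in m); z points along the fingers, y is the line along which they close (so a half turn about z gives the same grasp; the last joint's range is limited). The gripper opens to 85 mm and grips with 20 to 120 N. Pads are 22 mm wide; open, the fingers measure 114 mm over their backs; the gripper's body (76 mm by 85 mm) begins 54 mm behind the grasp point. The pads swing forward as they close: fully open they stand 13 mm farther back than shut.
Start: joints at [72.766, 24.242, 93.386, -0, 62.372, -1.089], TCP at [0.174, 0.6, 0.231] pointing down, gripper open.
Joint ranges: [-172.04, 172.04], [-51.8, 120.97], [4.93, 147.93], [-75.15, 255.16], [6.16, 154.13], [-145.62, 145.62]. Speed limits (degrees/s): [136.94, 136.94, 172.46, 180, 180, 180].

INTERFACE

Orientations are given as [roll, pitch, yaw] about the fixed x, y, z axes, in that order (R = Rz(yaw) Ry(pitch) Rx(roll)).
In Python, from workcell import telemetry, viewer, env gives the robot as it stands.
- The arm moves only by the tool step_arm, never from a script. Its argument "increments" is one flat list of numbers, 5 for each row, row after row: the shift along the world's x, y, z in m, then the turn about the world's z in rad, then the opening, from 0 (shut) to 1 (fully open). A call has 1 to 20 rows; each row is the pose to reach, as a shift and turn from the pose commanded when the call began; what a row does not reach only later rows make up. A row lasts 1/10 s, in which the tool goes at most 50 mm and 8.59 degrees, less where a joint would pass 70% of its speed; a pose out of reach is approached as far as the arm can. A call with a gripper value outside its range is refused whole. The fingers move at their own pace and stop on an object; "squeeze" is the grip in N (left out, the last holds). Time passes only in rows, so rows that repeat a pose let the fingers close. It gives the time, the measured TCP pose, the force, the opening and the grip force at its end, in the units of the state.
- telemetry.read_state(): the state, without advancing time (a new reading comes with each control period).
- viewer.camera(name): name is "scene" or "top" or "wrist"; returns the picture (384x512x3 uint8, red, green, blue); there is no depth.
- viewer.get_calibration(name): a dict with "intrinsics" (3x3 intrinsics, pixels), "R" (3x3) and "t" (3): a world point X has camera coordinates R X + t. Camera axes: x right, y down, z forward; pixel columns grow to the right and rows downward; lengths in m; the calibration is good to about 2 mm. A picture is of the moment at which its call begins: read the wrist's pose just before it. get_calibration takes no time and is no camera call; for the wrist camera it gives the pose at the moment of the call.
- env.finish_job(): hands the job in; it is judged then, once.
The state is a dict: "time": time; "joint_pos": joint angles; "joint_velocities": joint speeds; "joint_torque": joint torques, N m; "tool_pos": TCP position; "tool_rot": TCP orientation; "wrist_force": force on the tool from outside, world axes, zero at the start; "torque": the same for the moment, N m; "opening": opening from 0.0 (shut) to 1.0 (fully open); "grasp_force": force on a finger pad.
Only numpy, scipy, OpenCV 4.12 (cv2) and the standard library are available. Lean on these libraries where they do the work, as an engineer would, in place of code of your own. Each camera call takes 0.05 s, during which the arm holds its last target. There are 200 camera calls.

## Working session

There is one attempt and no reset: what is moved stays moved. The work goes in short steps, Python scripts to look and compute and a tool call to move; the robot and the scene stay as the last step left them, time stands still between calls to the robot, and variables do not carry over. Pictures are saved under pics/ and viewed, at most 10 in all, crops included, and the job is handed in when it is done.

Besides the shell and the picture viewer there is one more tool, called after "Emit:" by a JSON object that holds its "api" and its "payload", one argument or row to a line. step_arm: Moves the arm, as the interface text tells. Its arguments: {"type":"object","properties":{"increments":{"type":"array","items":{"type":"number"}},"squeeze":{"type":"number"}},"required":["increments"]}

```bash
mkdir -p pics; python3 - <<'E'
from workcell import telemetry, viewer, env
import cv2, numpy as np
s=telemetry.read_state(); print(s['time'],s['tool_pos'],s['tool_rot'],env.pinch_z)
for n in ("top","scene"):
    im=viewer.camera(n); cv2.imwrite(f'pics/{n}0.png',cv2.resize(im[:,:,::-1],(800,600),interpolation=cv2.INTER_CUBIC))
    c=viewer.get_calibration(n); print(n,np.round(c['intrinsics'],1).tolist(),np.round(c['R'],3).tolist(),np.round(c['t'],3).tolist())
E
```

```text
0.0 [0.17360069 0.5998291  0.23052998] [-1.79909827e+02 -1.86163138e-03  1.63852310e+02] 0.0187
top [[365.4, 0.0, 257.1], [0.0, 365.4, 194.1], [0.0, 0.0, 1.0]] [[-0.008, -1.0, -0.018], [-0.993, 0.01, -0.119], [0.119, 0.017, -0.993]] [0.018, 0.586, 1.381]
scene [[497.1, 0.0, 256.8], [0.0, 497.1, 196.7], [0.0, 0.0, 1.0]] [[-0.465, 0.885, -0.001], [0.716, 0.375, -0.589], [-0.521, -0.275, -0.808]] [0.267, -0.328, 1.858]
```

View pics/top0.png

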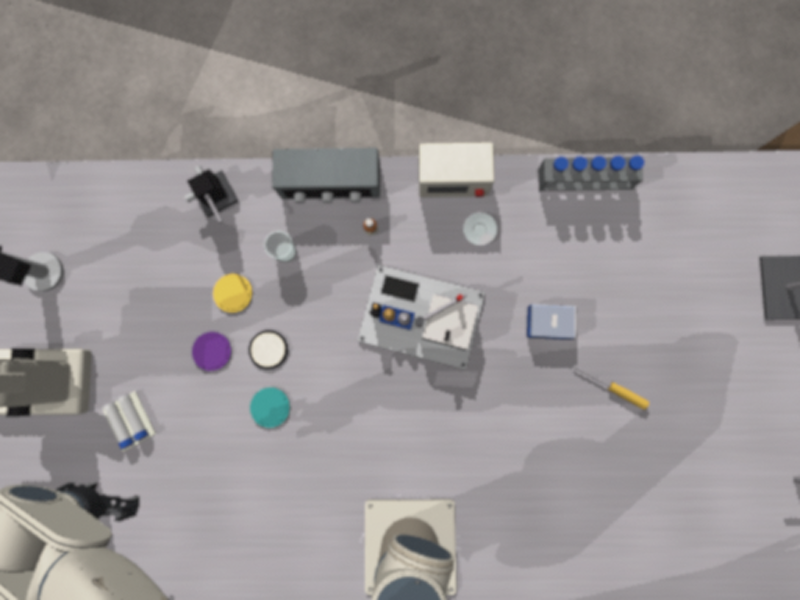

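View pics/scene0.png

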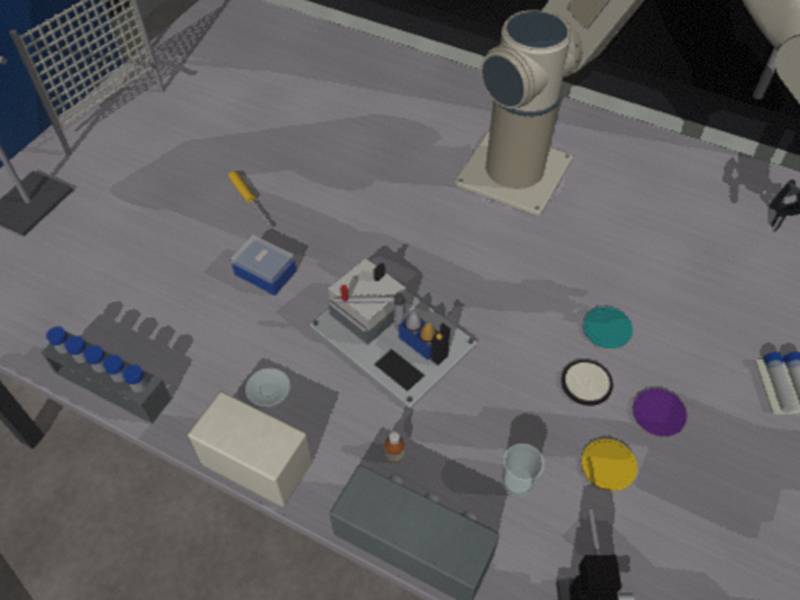

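The top view shows the station near (422,315), with its left half toward image left. The red pin is at (460,298), the fin at (447,336), the white pad at (268,350) and the tip box at (552,321). I'll enlarge crops of the station next.

```bash
python3 - <<'E'
import cv2
from workcell import viewer
import numpy as np
t=viewer.camera("top")[:,:,::-1]; s=viewer.camera("scene")[:,:,::-1]
# top crop x 220-320,y165-240 ; scene crop x195-310,y150-260
cv2.imwrite('pics/ct.png',cv2.resize(t[165:240,220:320],(800,600),interpolation=cv2.INTER_CUBIC))
cv2.imwrite('pics/cs.png',cv2.resize(s[158:248,195:315],(800,600),interpolation=cv2.INTER_CUBIC))
E
```

```text
(no output)
```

View pics/ct.png

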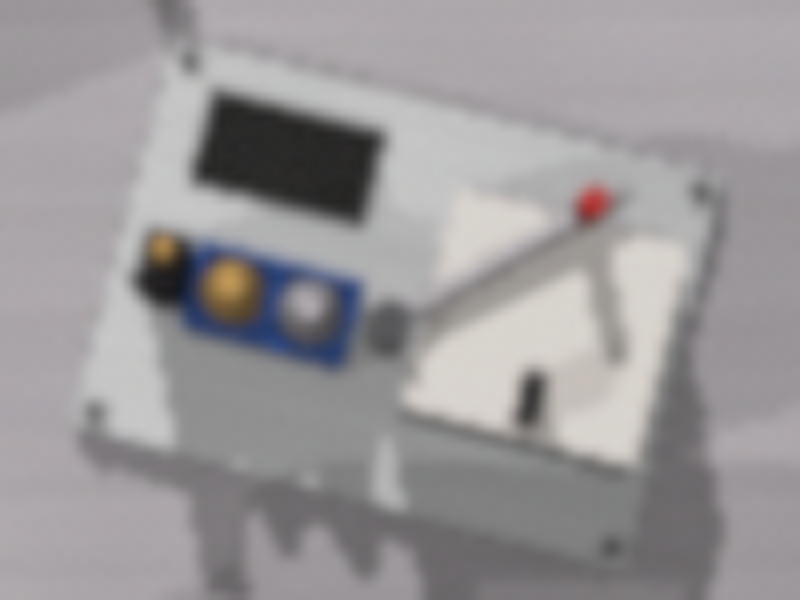

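View pics/cs.png

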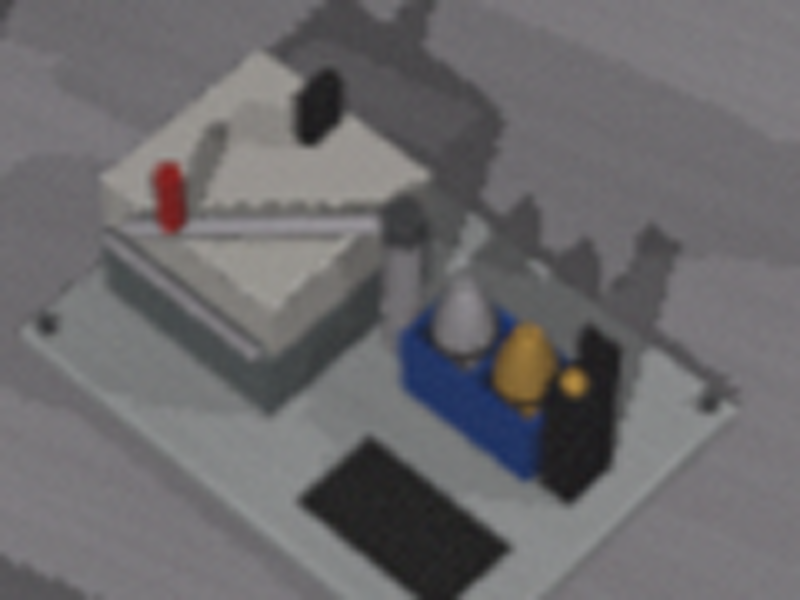

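The top crop shows the base's corner screws at (190,62), (702,192), (612,545) and (95,412). The pin top is at (597,195), the pivot at (390,328) and the fin top near (533,383). In the scene crop the pin top is at (168,168) and the fin top at (322,80).

```bash
cat > h.py <<'E'
import numpy as np, cv2
from workcell import telemetry, viewer, env
def ray(cam,u,v,z,cal=None):
    c=cal or viewer.get_calibration(cam); K,R,t=map(np.array,(c['intrinsics'],c['R'],c['t']))
    d=R.T@np.linalg.inv(K)@[u,v,1]; o=-R.T@t
    return o+d*(z-o[2])/d[2]
E
python3 - <<'E'
from h import *
T=lambda u,v,z: ray('top',(u+.5)/8-.5+220,(v+.5)/8-.5+165,z)
S=lambda u,v,z: ray('scene',(u+.5)/6.667-.5+195,(v+.5)/6.667-.5+158,z)
c=np.array([T(*p,.017) for p in ((190,62),(702,192),(612,545),(95,412))]); print(c.round(4))
print('centre',c.mean(0).round(4))
yd=(c[0]+c[3]-c[1]-c[2]); xd=(c[0]+c[1]-c[2]-c[3])
ya=np.degrees(np.arctan2(-yd[0],yd[1])),np.degrees(np.arctan2(xd[1],xd[0])); print('yaw',ya)
a=np.radians(np.mean(ya)); ctr=c.mean(0)[:2]
Rz=np.array([[np.cos(a),-np.sin(a)],[np.sin(a),np.cos(a)]])
k=lambda x,y:(ctr+Rz@[x,y]).round(4)
print('scene scr',S(45,322,.017).round(4),S(710,402,.017).round(4))
print('pivot',k(-20,0)*0+k(-.02,0),'img',T(390,328,.115).round(4))
print('pin T',T(597,195,.149).round(4),'S',S(168,168,.149).round(4))
print('fin T',T(535,378,.132).round(4),'S',S(322,80,.132).round(4))
print('hinge?',k(.05,-.07),'fin pred',k(.05-.088,-.07),'tab',k(-.005,-.07))
p=T(597,195,.149)[:2]-k(-.02,0); l=Rz.T@p; print('pin local',l,np.linalg.norm(l),'bar angle',np.arctan2(-l[0],l[1]), np.arctan2(l[0],l[1]))
g=lambda u,v:(u/1.5625,v/1.5625)
print('pad',ray('top',*g(268,350),.01).round(4), ray('scene',*g(587,382),.01).round(4))
print('box',ray('top',*g(552,321),.062).round(4))
E
```

```text
[[ 0.6758  0.0668  0.017 ]
 [ 0.6082 -0.1841  0.017 ]
 [ 0.4365 -0.1365  0.017 ]
 [ 0.5031  0.1139  0.017 ]]
centre [ 0.5559 -0.035   0.017 ]
yaw (np.float64(-14.99004870678862), np.float64(-15.373163737472876))
scene scr [ 0.6076 -0.1817  0.017 ] [0.5022 0.1179 0.017 ]
pivot [ 0.5366 -0.0297] img [ 0.5341 -0.0292  0.115 ]
pin T [ 0.5896 -0.1215  0.149 ] S [ 0.5847 -0.1179  0.149 ]
fin T [ 0.5095 -0.0936  0.132 ] S [ 0.4971 -0.0886  0.132 ]
hinge? [ 0.5858 -0.1156] fin pred [ 0.5009 -0.0926] tab [ 0.5327 -0.1012]
pin local [ 0.07521444 -0.07472548] 0.10602409812547822 bar angle -2.3529334912681454 2.3529334912681454
pad [0.4746 0.3498 0.01  ] [0.4808 0.3563 0.01  ]
box [ 0.5361 -0.3499  0.062 ]
```

Emit:
{"api": "step_arm", "payload": {
  "increments": [0.413,-0.72,0,-0.855,0.5,0.413,-0.72,0,-0.855,0.5,0.413,-0.72,0,-0.855,0.5,0.413,-0.72,0,-0.855,0.5,0.413,-0.72,0,-0.855,0.5,0.413,-0.72,0,-0.855,0.5,0.413,-0.72,0,-0.855,0.5,0.413,-0.72,0,-0.855,0.5,0.413,-0.72,0,-0.855,0.5,0.413,-0.72,0,-0.855,0.5,0.413,-0.72,0,-0.855,0.5,0.413,-0.72,0,-0.855,0.5,0.413,-0.72,0,-0.855,0.5,0.413,-0.72,0,-0.855,0.5,0.413,-0.72,0,-0.855,0.5,0.413,-0.72,0,-0.855,0.5,0.413,-0.72,0,-0.855,0.5,0.413,-0.72,0,-0.855,0.5,0.413,-0.72,0,-0.855,0.5,0.413,-0.72,0,-0.855,0.5],
  "squeeze": 30
}}

```text
time: 2.2
tool_pos: [0.586, -0.1187, 0.231]
tool_rot: [-180.0, -0.1, 114.9]
wrist_force: [-0.6, -0.2, -0.2]
opening: 0.5
grasp_force: 0.0
```

```bash
python3 - <<'E'
from h import *
import json
s=telemetry.read_state(); print(s['time'],s['tool_pos'].round(4),s['tool_rot'].round(2),s['opening'])
c=viewer.get_calibration('wrist'); im=viewer.camera('wrist')
json.dump({k:np.array(v).tolist() for k,v in c.items()},open('w1.json','w'))
cv2.imwrite('pics/w1.png',cv2.resize(im[:,:,::-1],(800,600),interpolation=cv2.INTER_CUBIC))
hsv=cv2.cvtColor(im,cv2.COLOR_RGB2HSV); m=((hsv[...,0]<8)|(hsv[...,0]>172))&(hsv[...,1]>150)&(hsv[...,2]>60)
ys,xs=np.nonzero(m); print(len(xs),xs.min(),xs.max(),ys.min(),ys.max())
E
```

```text
2.2 [ 0.586  -0.1187  0.231 ] [-1.7995e+02 -5.0000e-02  1.1490e+02] 0.49972592218952155
404 245 446 190 316
```

View pics/w1.png

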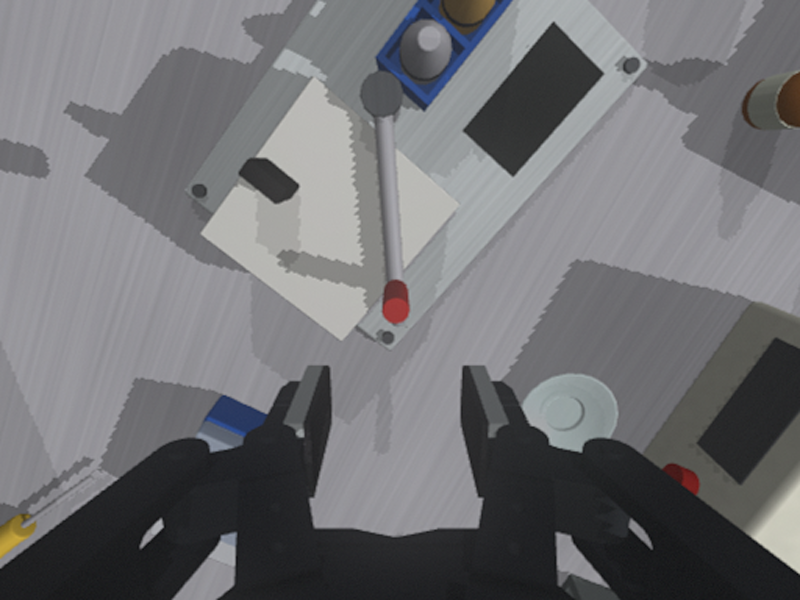

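The wrist view shows the pin's top face at (396,312), the pivot cap at (381,94), screws at (199,190), (388,338) and (632,66), and the fin near (268,180).

```bash
python3 - <<'E'
from h import *
import json
c={k:np.array(v) for k,v in json.load(open('w1.json')).items()}
W=lambda u,v,z: ray('',(u+.5)/1.5625-.5,(v+.5)/1.5625-.5,z,c).round(4)
pin=W(396,312,.149); print('pin',pin,'piv',W(381,94,.115),'fin',W(262,170,.132),W(274,178,.132))
A,B,C=W(199,190,.017)[:2],W(388,338,.017)[:2],W(632,66,.017)[:2]
ctr=(A+C)/2; d=B-A; yaw=np.arctan2(d[1],d[0]); e=C-B; y2=np.arctan2(-e[0],e[1]); a=(yaw+y2)/2
print('ctr',ctr,'yaw',np.degrees([yaw,y2]))
Rz=np.array([[np.cos(a),-np.sin(a)],[np.sin(a),np.cos(a)]])
piv=ctr+Rz@[-.02,0]; l=Rz.T@(pin[:2]-piv); b0=np.arctan2(l[0],l[1])
print('piv',piv,'r',np.linalg.norm(l),'bar',b0)
for n,p in dict(fin=(-.038,-.07),tab=(-.005,-.07),hinge=(.05,-.07)).items(): print(n,ctr+Rz@p)
# relative path with radius .104
for i in range(1,41):
    b=b0+(-.02-b0)*min(i/38,1)
    p=.104*(Rz@[np.sin(b)-np.sin(b0),np.cos(b)-np.cos(b0)])
    print(i,p.round(4),round(115/57.3*min(i/38,1),3))
E
```

```text
pin [ 0.587 -0.12   0.149] piv [ 0.536  -0.0284  0.115 ] fin [ 0.4985 -0.0862  0.132 ] [ 0.5052 -0.0873  0.132 ]
ctr [ 0.5559  -0.03335] yaw [-15.15788959 -15.12400731]
piv [ 0.53659428 -0.02812611] r 0.10479288385880023 bar 2.375534504355209
fin [ 0.50093551 -0.09099465]
tab [ 0.53278996 -0.09961406]
hinge [ 0.5858807  -0.11397976]
1 [0.0056 0.0033] 0.053
2 [0.0111 0.007 ] 0.106
3 [0.0162 0.011 ] 0.158
4 [0.0212 0.0154] 0.211
5 [0.0258 0.02  ] 0.264
6 [0.0301 0.0249] 0.317
7 [0.0342 0.0301] 0.37
8 [0.0378 0.0355] 0.423
9 [0.0412 0.0412] 0.475
10 [0.0441 0.047 ] 0.528
11 [0.0467 0.053 ] 0.581
12 [0.0489 0.0592] 0.634
13 [0.0508 0.0655] 0.687
14 [0.0522 0.0719] 0.739
15 [0.0532 0.0784] 0.792
16 [0.0538 0.0849] 0.845
17 [0.054  0.0915] 0.898
18 [0.0538 0.098 ] 0.951
19 [0.0531 0.1045] 1.003
20 [0.0521 0.111 ] 1.056
21 [0.0506 0.1174] 1.109
22 [0.0488 0.1237] 1.162
23 [0.0465 0.1298] 1.215
24 [0.0439 0.1358] 1.268
25 [0.0409 0.1417] 1.32
26 [0.0375 0.1473] 1.373
27 [0.0338 0.1527] 1.426
28 [0.0298 0.1579] 1.479
29 [0.0254 0.1628] 1.532
30 [0.0208 0.1674] 1.584
31 [0.0158 0.1717] 1.637
32 [0.0106 0.1757] 1.69
33 [0.0052 0.1793] 1.743
34 [-0.0005  0.1826] 1.796
35 [-0.0064  0.1856] 1.849
36 [-0.0124  0.1881] 1.901
37 [-0.0186  0.1903] 1.954
38 [-0.0249  0.1921] 2.007
39 [-0.0249  0.1921] 2.007
40 [-0.0249  0.1921] 2.007
```

Emit:
{"api": "step_arm", "payload": {
  "increments": [0,0,-0.04,0,0.5,0,0,-0.08,0,0.5,0,0,-0.108,0,0.5,0,0,-0.108,0,0.5,0,0,-0.108,0,0.5,0,0,-0.108,0,0,0,0,-0.108,0,0,0,0,-0.108,0,0,0,0,-0.108,0,0,0,0,-0.108,0,0,0,0,-0.108,0,0,0,0,-0.108,0,0],
  "squeeze": 30
}}

```text
time: 3.45
tool_pos: [0.588, -0.1198, 0.1252]
tool_rot: [179.9, 0.1, 114.9]
wrist_force: [-0.8, 1.3, 7.1]
opening: 0.149
grasp_force: 30.6
```

Emit:
{"api": "step_arm", "payload": {
  "increments": [0.0056,0.0033,0.004,0.053,0,0.0111,0.007,0.004,0.106,0,0.0162,0.011,0.004,0.158,0,0.0212,0.0154,0.004,0.211,0,0.0258,0.02,0.004,0.264,0,0.0301,0.0249,0.004,0.317,0,0.0342,0.0301,0.004,0.37,0,0.0378,0.0355,0.004,0.423,0,0.0412,0.0412,0.004,0.475,0,0.0441,0.047,0.004,0.528,0,0.0467,0.053,0.004,0.581,0,0.0489,0.0592,0.004,0.634,0,0.0508,0.0655,0.004,0.687,0,0.0522,0.0719,0.004,0.739,0,0.0532,0.0784,0.004,0.792,0,0.0538,0.0849,0.004,0.845,0,0.054,0.0915,0.004,0.898,0,0.0538,0.098,0.004,0.951,0,0.0531,0.1045,0.004,1.003,0,0.0521,0.111,0.004,1.056,0]
}}

```text
time: 5.45
tool_pos: [0.6389, -0.0087, 0.1263]
tool_rot: [-180.0, 0.0, 175.5]
wrist_force: [4.4, -0.6, -12.0]
opening: 0.146
grasp_force: 31.3
```

Emit:
{"api": "step_arm", "payload": {
  "increments": [-0.0015,0.0064,-0.001,0.053,0,-0.0033,0.0127,-0.001,0.106,0,-0.0056,0.0188,-0.001,0.159,0,-0.0082,0.0248,-0.001,0.212,0,-0.0112,0.0307,-0.001,0.264,0,-0.0146,0.0363,-0.001,0.317,0,-0.0183,0.0417,-0.001,0.37,0,-0.0223,0.0469,-0.001,0.423,0,-0.0267,0.0518,-0.001,0.476,0,-0.0313,0.0564,-0.001,0.528,0,-0.0363,0.0607,-0.001,0.581,0,-0.0415,0.0647,-0.001,0.634,0,-0.0469,0.0683,-0.001,0.687,0,-0.0526,0.0716,-0.001,0.74,0,-0.0585,0.0746,-0.001,0.793,0,-0.0645,0.0771,-0.001,0.845,0,-0.0707,0.0793,-0.001,0.898,0,-0.077,0.0811,-0.001,0.951,0,-0.079,0.0815,-0.001,0.951,0,-0.079,0.0815,-0.001,0.951,0]
}}

```text
time: 7.45
tool_pos: [0.5629, 0.0733, 0.1267]
tool_rot: [-179.7, 0.3, -130.1]
wrist_force: [11.0, 2.9, -14.5]
opening: 0.146
grasp_force: 30.9
```

```bash
python3 - <<'E'
from h import *
s=telemetry.read_state(); p=s['tool_pos'][:2]; d=p-[.5366,-.0281]; a=np.radians(-15.14)
l=np.array([[np.cos(a),np.sin(a)],[-np.sin(a),np.cos(a)]])@d
print(s['tool_pos'],s['wrist_force'],l,'bar est',np.arctan2(l[0],l[1]))
E
```

```text
[0.56290985 0.07329492 0.12665801] [ 11.00612944   2.9184805  -14.54982506] [-0.00108552  0.10474713] bar est -0.010362914979668403
```

Emit:
{"api": "step_arm", "payload": {
  "increments": [0,0,0,0,0.5,0,0,0,0,0.5,0,0,0,0,0.5,0,0,0,0,0.5,0,0,0.045,0,0.5,0,0,0.085,0,0.5,-0.01,-0.04,0.085,-0.14,0.5,-0.03,-0.08,0.085,-0.28,0.5,-0.045,-0.12,0.085,-0.42,0.5,-0.0587,-0.1633,0.085,-0.56,0.5,-0.0587,-0.1633,0.085,-0.7,0.5,-0.0587,-0.1633,0.085,-0.84,0.5,-0.0587,-0.1633,0.085,-0.98,0.5,-0.0587,-0.1633,0.085,-1.135,0.5,-0.0587,-0.1633,0.085,-1.135,0.5,-0.0587,-0.1633,0.085,-1.135,0.5],
  "squeeze": 25
}}

```text
time: 9.05
tool_pos: [0.5011, -0.0905, 0.2114]
tool_rot: [180.0, 0.0, 165.0]
wrist_force: [-0.2, 0.7, 0.1]
opening: 0.498
grasp_force: 0.0
```

```bash
python3 - <<'E'
from h import *
import json
s=telemetry.read_state(); print(s['time'],s['tool_pos'].round(4),s['tool_rot'].round(2),s['opening'],s['wrist_force'])
c=viewer.get_calibration('wrist'); im=viewer.camera('wrist')
json.dump({k:np.array(v).tolist() for k,v in c.items()},open('w2.json','w'))
cv2.imwrite('pics/w2.png',cv2.resize(im[:,:,::-1],(800,600),interpolation=cv2.INTER_CUBIC))
E
```

```text
9.05 [ 0.5011 -0.0905  0.2114] [180.     0.   165.04] 0.4978946200220907 [-0.23133169  0.74391398  0.05338676]
```

View pics/w2.png

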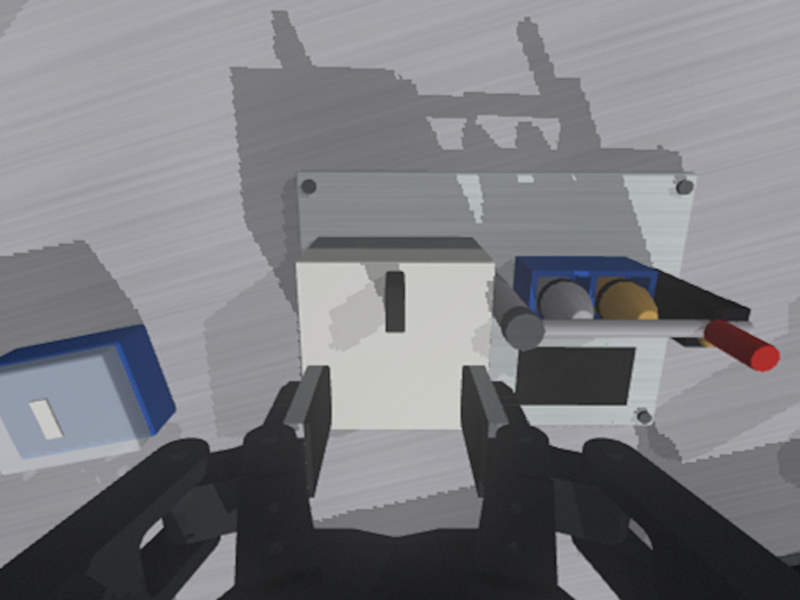

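The wrist view shows the bar lying over the lenses with the pin top at (765,358), the pivot at (523,328) and the fin at (396,302) between the fingers. I'll check the bar angle and the fin position, and compute the lift path.

```bash
python3 - <<'E'
from h import *
import json
c={k:np.array(v) for k,v in json.load(open('w2.json')).items()}
W=lambda u,v,z: ray('',(u+.5)/1.5625-.5,(v+.5)/1.5625-.5,z,c).round(4)
pin=W(765,358,.149); piv=np.array([.5366,-.0281]); a=np.radians(-15.14)
l=np.array([[np.cos(a),np.sin(a)],[-np.sin(a),np.cos(a)]])@(pin[:2]-piv)
print('pin',pin,l,'bar',np.arctan2(l[0],l[1]),'fin top ends',W(396,271,.132),W(396,318,.132),W(396,332,.132),W(396,332,.1))
r,f=.1088,np.radians(36.03)
for i in range(1,33):
    t=1.80*i/32; x=-r*(np.cos(f+t)-np.cos(f)); z=r*(np.sin(f+t)-np.sin(f))
    print(i,round(t,2),round(x*np.cos(a),4),round(x*np.sin(a),4),round(z,4))
E
```

```text
pin [0.5631 0.0727 0.149 ] [-0.00074659  0.10422251] bar -0.007163310169025659 fin top ends [ 0.4817 -0.0854  0.132 ] [ 0.5049 -0.0915  0.132 ] [ 0.5121 -0.0934  0.132 ] [ 0.5239 -0.0966  0.1   ]
1 0.06 0.0036 -0.001 0.0048
2 0.11 0.0075 -0.002 0.0095
3 0.17 0.0116 -0.0031 0.0139
4 0.23 0.0159 -0.0043 0.018
5 0.28 0.0205 -0.0055 0.0219
6 0.34 0.0252 -0.0068 0.0255
7 0.39 0.0302 -0.0082 0.0289
8 0.45 0.0353 -0.0096 0.0319
9 0.51 0.0406 -0.011 0.0346
10 0.56 0.046 -0.0125 0.0371
11 0.62 0.0516 -0.014 0.0392
12 0.68 0.0572 -0.0155 0.0409
13 0.73 0.063 -0.017 0.0424
14 0.79 0.0688 -0.0186 0.0435
15 0.84 0.0746 -0.0202 0.0443
16 0.9 0.0805 -0.0218 0.0447
17 0.96 0.0864 -0.0234 0.0448
18 1.01 0.0923 -0.025 0.0445
19 1.07 0.0982 -0.0266 0.0439
20 1.12 0.1041 -0.0282 0.043
21 1.18 0.1098 -0.0297 0.0417
22 1.24 0.1155 -0.0313 0.0401
23 1.29 0.1211 -0.0328 0.0381
24 1.35 0.1266 -0.0343 0.0359
25 1.41 0.132 -0.0357 0.0333
26 1.46 0.1372 -0.0371 0.0304
27 1.52 0.1422 -0.0385 0.0272
28 1.57 0.1471 -0.0398 0.0237
29 1.63 0.1517 -0.0411 0.02
30 1.69 0.1562 -0.0423 0.0159
31 1.74 0.1604 -0.0434 0.0117
32 1.8 0.1644 -0.0445 0.0071
```

Emit:
{"api": "step_arm", "payload": {
  "increments": [0,0,-0.04,0,0.5,0,0,-0.08,0,0.5,0,0,-0.1045,0,0.5,0,0,-0.1045,0,0.5,0,0,-0.1045,0,0.5,0,0,-0.1045,0,0,0,0,-0.1045,0,0,0,0,-0.1045,0,0,0,0,-0.1045,0,0,0,0,-0.1045,0,0,0,0,-0.1045,0,0,0,0,-0.1045,0,0,0,0,-0.1045,0,0],
  "squeeze": 25
}}

```text
time: 10.4
tool_pos: [0.5021, -0.0911, 0.1083]
tool_rot: [-180.0, 0.2, 164.9]
wrist_force: [-1.9, -3.4, 6.9]
opening: 0.111
grasp_force: 28.2
```

Fin pinched (opening 0.111). Now I'll lift the cover along its arc.

Emit:
{"api": "step_arm", "payload": {
  "increments": [0.0036,-0.001,0.0058,0,0,0.0075,-0.002,0.0115,0,0,0.0116,-0.0031,0.0159,0,0,0.0159,-0.0043,0.02,0,0,0.0205,-0.0055,0.0239,0,0,0.0252,-0.0068,0.0275,0,0,0.0302,-0.0082,0.0309,0,0,0.0353,-0.0096,0.0339,0,0,0.0406,-0.011,0.0366,0,0,0.046,-0.0125,0.0391,0,0,0.0516,-0.014,0.0412,0,0,0.0572,-0.0155,0.0429,0,0,0.063,-0.017,0.0444,0,0,0.0688,-0.0186,0.0455,0,0,0.0746,-0.0202,0.0463,0,0,0.0805,-0.0218,0.0467,0,0]
}}

```text
time: 12.0
tool_pos: [0.5807, -0.1124, 0.1538]
tool_rot: [-180.0, -0.2, 164.8]
wrist_force: [-4.2, -3.6, -0.6]
opening: 0.107
grasp_force: 25.6
```

Emit:
{"api": "step_arm", "payload": {
  "increments": [0.0059,-0.0016,0.0001,0,0,0.0118,-0.0032,-0.0002,0,0,0.0177,-0.0048,-0.0008,0,0,0.0236,-0.0064,-0.0017,0,0,0.0293,-0.0079,-0.003,0,0,0.035,-0.0095,-0.0046,0,0,0.0406,-0.011,-0.0066,0,0,0.0461,-0.0125,-0.0088,0,0,0.0515,-0.0139,-0.0114,0,0,0.0567,-0.0153,-0.0143,0,0,0.0617,-0.0167,-0.0175,0,0,0.0666,-0.018,-0.021,0,0,0.0712,-0.0193,-0.0247,0,0,0.0757,-0.0205,-0.0288,0,0,0.0799,-0.0216,-0.033,0,0,0.0839,-0.0227,-0.0376,0,0,0.0839,-0.0227,-0.0376,0,0]
}}

```text
time: 13.7
tool_pos: [0.6677, -0.1358, 0.1167]
tool_rot: [-180.0, 0.2, 164.8]
wrist_force: [1.1, -5.0, 3.0]
opening: 0.109
grasp_force: 30.0
```

```bash
python3 - <<'E'
from h import *
im=viewer.camera('scene'); cv2.imwrite('pics/s3.png',cv2.resize(im[110:260,160:360][:,:,::-1],(800,600),interpolation=cv2.INTER_CUBIC))
E
```

```text
(no output)
```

View pics/s3.png

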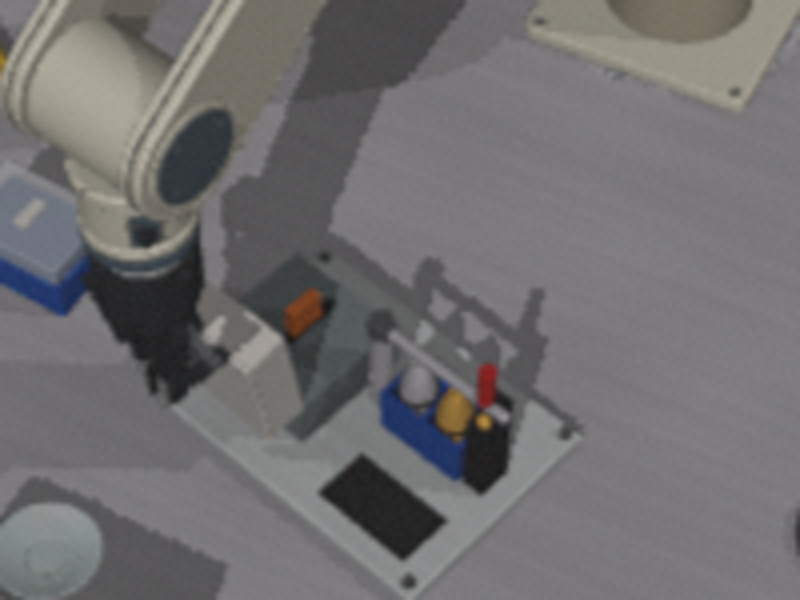

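The cover now stands open, and the orange tab is exposed at (304,314) with the bar still shut. I'll release the fin, rise, and go above the tab.

Emit:
{"api": "step_arm", "payload": {
  "increments": [0,0,0,0,0.45,0,0,0,0,0.45,0,0,0,0,0.45,0,0,0,0,0.45,0.003,-0.001,0.03,0,0.45,0.003,-0.001,0.06,0,0.45,0,0,0.095,0,0.45,-0.03,0.008,0.095,0,0.45,-0.06,0.016,0.095,0,0.45,-0.1,0.027,0.095,0,0.45,-0.1324,0.0359,0.095,0,0.45,-0.1324,0.0359,0.095,0,0.45,-0.1324,0.0359,0.095,0,0.45]
}}

```text
time: 15.05
tool_pos: [0.5334, -0.0989, 0.2115]
tool_rot: [180.0, 0.1, 164.8]
wrist_force: [0.5, -0.5, 0.1]
opening: 0.453
grasp_force: 0.0
```

```bash
python3 - <<'E'
from h import *
import json
s=telemetry.read_state(); print(s['time'],s['tool_pos'].round(4),s['tool_rot'].round(2),s['opening'],s['wrist_force'])
c=viewer.get_calibration('wrist'); im=viewer.camera('wrist')
cv2.imwrite('pics/w4.png',cv2.resize(im[:,:,::-1],(800,600),interpolation=cv2.INTER_CUBIC))
c={k:np.array(v).tolist() for k,v in c.items()}; json.dump(c,open('w4.json','w'))
E
```

```text
15.05 [ 0.5334 -0.0989  0.2115] [1.7999e+02 7.0000e-02 1.6484e+02] 0.45283944021545125 [ 0.54565231 -0.54806577  0.06688458]
```

View pics/w4.png

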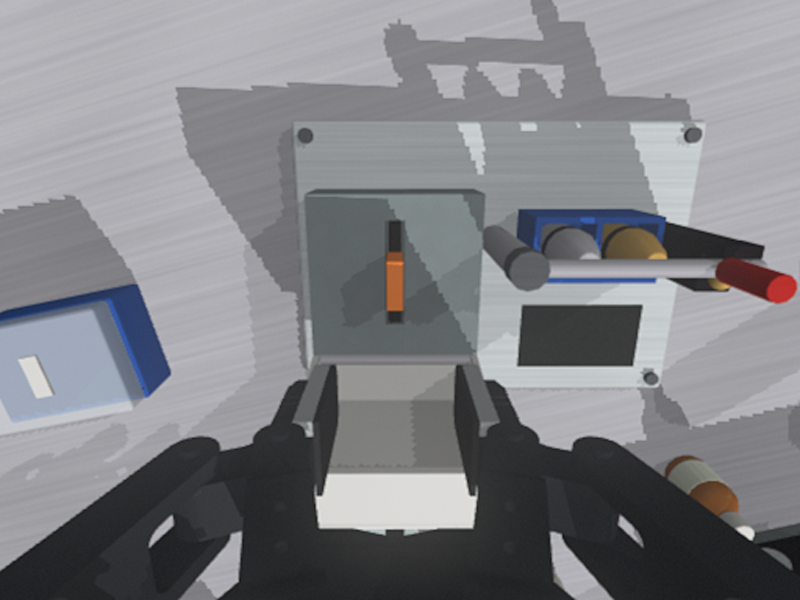

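The tab's top face is centred near (395,287), with the slot clear around it. The bar and pin are unchanged.

```bash
python3 - <<'E'
from h import *
import json
c={k:np.array(v) for k,v in json.load(open('w4.json')).items()}
W=lambda u,v,z: ray('',(u+.5)/1.5625-.5,(v+.5)/1.5625-.5,z,c).round(4)
print('tab',W(395,287,.09),'ends',W(395,262,.09),W(395,311,.09))
E
```

```text
tab [ 0.5331 -0.0994  0.09  ] ends [ 0.5189 -0.0956  0.09  ] [ 0.5472 -0.1033  0.09  ]
```

Emit:
{"api": "step_arm", "payload": {
  "increments": [0,0,-0.04,0,0.45,0,0,-0.08,0,0.45,0,0,-0.12,0,0.45,0,0,-0.145,0,0.45,0,0,-0.145,0,0.45,0,0,-0.145,0,0.45,0,0,-0.145,0,0,0,0,-0.145,0,0,0,0,-0.145,0,0,0,0,-0.145,0,0,0,0,-0.145,0,0,0,0,-0.145,0,0,0,0,-0.145,0,0,0,0,-0.145,0,0],
  "squeeze": 40
}}

```text
time: 16.5
tool_pos: [0.5347, -0.0994, 0.0676]
tool_rot: [180.0, 0.2, 164.8]
wrist_force: [0.1, -0.1, 7.5]
opening: 0.108
grasp_force: 40.2
```

Emit:
{"api": "step_arm", "payload": {
  "increments": [0,0,0.006,0,0,0,0,0.014,0,0,0,0,0.022,0,0,0,0,0.03,0,0,0,0,0.04,0,0,0,0,0.05,0,0,0,0,0.06,0,0,0,0,0.075,0,0,0,0,0.09,0,0,0,0,0.105,0,0,0,0,0.12,0,0,0,0,0.14,0,0,0,0,0.16,0,0,0,0,0.175,0,0,0,0,0.185,0,0,0,0,0.185,0,0]
}}

```text
time: 18.1
tool_pos: [0.5339, -0.0992, 0.2525]
tool_rot: [180.0, 0.2, 164.8]
wrist_force: [0.4, -0.0, -1.0]
opening: 0.107
grasp_force: 39.3
```

Emit:
{"api": "step_arm", "payload": {
  "increments": [-0.001,0.01,0,0,0,-0.004,0.03,0,0,0,-0.007,0.06,0,0,0,-0.011,0.09,0,0,0,-0.016,0.13,0,0,0,-0.021,0.17,0,0,0,-0.026,0.21,0,0,0,-0.031,0.25,0,0,0,-0.035,0.29,0,0,0,-0.04,0.33,0,0,0,-0.044,0.365,0,0,0,-0.048,0.395,0,0,0,-0.051,0.42,0,0,0,-0.053,0.435,0,0,0,-0.055,0.4475,0,0,0,-0.055,0.4525,0,0,0,-0.055,0.4525,-0.02,0,0,-0.055,0.4525,-0.045,0,0,-0.055,0.4525,-0.07,0,0,-0.055,0.4525,-0.085,0,0]
}}

```text
time: 20.1
tool_pos: [0.4776, 0.3521, 0.164]
tool_rot: [-179.9, -0.1, 164.8]
wrist_force: [-0.1, -0.6, -1.2]
opening: 0.108
grasp_force: 39.3
```

Emit:
{"api": "step_arm", "payload": {
  "increments": [0,0,-0.003,0,0,0,0,-0.005,0,0,0,0,-0.005,0,0,0,0,-0.005,0,0,0,0,-0.005,0,0]
}}

```text
time: 20.6
tool_pos: [0.4786, 0.3538, 0.1619]
tool_rot: [179.9, 0.1, 164.8]
wrist_force: [0.7, 0.1, -0.4]
opening: 0.108
grasp_force: 39.3
```

```bash
python3 - <<'E'
from h import *
a=viewer.camera('scene'); b=viewer.camera('wrist')
im=np.hstack([cv2.resize(a[100:340,160:416],(400,375)),cv2.resize(b,(400,375))])
cv2.imwrite('pics/f5.png',im[:,:,::-1])
E
```

```text
(no output)
```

View pics/f5.png

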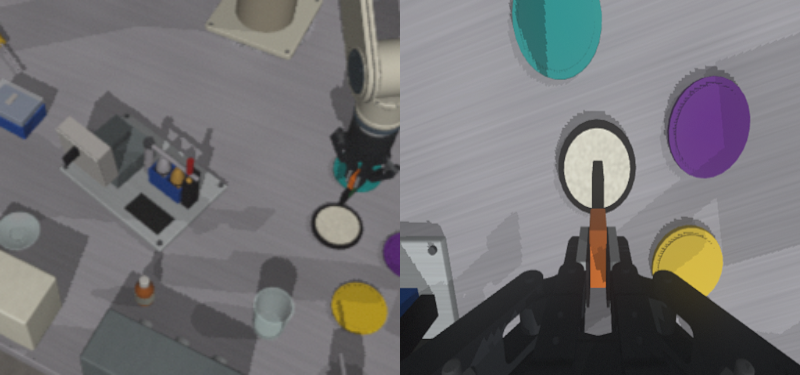

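The cover is open, the bar is shut and the plate is held upright. The wrist view shows the white pad centred at (597,166) in this composite, which I'll use to check the horizontal position.

```bash
python3 - <<'E'
from h import *
s=telemetry.read_state()
print(ray('wrist',197*1.28,166*1.024,.01).round(4),s['tool_pos'].round(4),s['grasp_force'])
E
```

```text
[0.4726 0.3542 0.01  ] [0.4784 0.3536 0.1616] 39.27560806274414
```

```bash
python3 -c "
from workcell import env
print(env.finish_job())"
```

```text
the job is handed in; nothing more can be done
None
```

I handed the job in at about 21 s: the bar is shut, the cover stands open, and the plate is held upright about 10 cm above the white pad, within about 6 mm of its centre; the hand-in call returned no verdict.

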